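Level the sounding-bottle slab with a pry bar and a shim

ROBOT

A 6-joint arm with a two-finger parallel gripper is mounted at the origin on the work surface. World frame = base frame: x ahead of the robot, y to its left, z up, the work surface at z = 0. Lengths are in m, angles in degrees, forces in N, time in s.
With the tool pointing down it reaches from about 0.4 to 0.825 m from the base axis. Payload 7 kg.
Tool frame: the origin (TCP) lies on the centre line of the jaws, within the pads' length; the fingertips stand 11 mm ahead of it and the grasp point (between the pads) lies 8 mm behind it; z points along the fingers, y is the line along which they close (so a half turn about z gives the same grasp; the last joint's range is limited). The gripper opens to 88 mm and grips with 3 to 60 N. Pads are 19 mm wide; open, the fingers measure 130 mm over their backs; the gripper's body (78 mm by 193 mm) begins 47 mm behind the grasp point.
Start: joints at [-58.264, 20.546, 0.682, 0, -70.136, -16.507], TCP at [0.177, -0.651, 0.238] pointing down, gripper open.
Joint ranges: [-176.03, 176.03], [-82.01, 121.73], [-58.28, 71.71], [-173.87, 95.51], [-174.79, -0.11], [-173.66, 173.66]. Speed limits (degrees/s): [136.94, 136.94, 172.46, 180, 180, 180].

INTERFACE

Orientations are given as [roll, pitch, yaw] about the fixed x, y, z axes, in that order (R = Rz(yaw) Ry(pitch) Rx(roll)).
In Python, from plant import r, capture, camera_model, job gives the robot as it stands.
- The arm moves only by the tool drive_tool, never from a script. Its argument "increments" is a list that holds one entry, the list of rows, each a list of 5 numbers: the gripper's target within -1 to 1 (fully open at 1, half-way at 0, shut at -1), then the shift along the tool's x, y, z scaled (see below), then the turn about the tool's z scaled (see below). In form: [[[gripper, tx, ty, tz, roll], ...]]. A call has 1 to 5 rows; each row is the pose to reach, as a shift and turn from the pose commanded when the call began, along the tool's axes at that moment, turning the shorter way round; what a row does not reach only later rows make up. The controller multiplies each number of a shift by 120 mm and each number of a turn by 360 degrees. A row lasts 1/8 s, in which the tool goes at most 62.5 mm and 10.7 degrees, less where a joint would pass 70% of its speed; a pose out of reach is approached as far as the arm can. A call with a number of a shift or a turn outside -1 to 1 is refused whole. A call with a gripper value outside its range is refused whole. The fingers move at their own pace and stop on an object; "squeeze" is the grip in N (left out, the last holds). Time passes only in rows, so rows that repeat a pose let the fingers close. It gives the time, the measured TCP pose, the force, the opening and the grip force at its end, in the units of the state.
- r.get_state(): the state, without advancing time (a new reading comes with each control period).
- capture(name): name is "side" or "top" or "wrist"; returns the picture (420x560x3 uint8, red, green, blue); there is no depth.
- camera_model(name): a dict with "camera_matrix" (3x3 intrinsics, pixels), "rvec" (rotation vector, rad) and "tvec" (3), from world to camera coordinates, as OpenCV has them. Camera axes: x right, y down, z forward; pixel columns grow to the right and rows downward; lengths in m; the calibration is good to about 2 mm. The wrist camera is an equidistant fisheye: a pixel r from the principal point sees the ray r / f radians off the axis. A picture is of the moment at which its call begins: read the wrist's pose just before it. camera_model takes no time and is no camera call; for the wrist camera it gives the pose at the moment of the call.
- job.close_job(): hands the job in; it is judged then, once.
The state is a dict: "time_s": time; "joints": joint angles; "qd": joint speeds; "joint_torque": joint torques, N m; "tcp_pos": TCP position; "eef_rot": TCP orientation; "contact_force": force on the tool from outside, world axes, zero at the start; "moment": the same for the moment, N m; "gripper_width": finger opening in m; "gripper_force": force on a finger pad.
Only numpy, scipy, OpenCV 4.12 (cv2) and the standard library are available. Lean on these libraries where they do the work, as an engineer would, in place of code of your own. Each camera call takes 0.05 s, during which the arm holds its last target. There are 200 camera calls.

TASK

The heavy stone slab that carries the three bottles leans towards the pry bar because its front feet are too short. Lever that front edge up with the bar over the yellow fulcrum block, swing the bar under the red hook so that it stays up by itself, let go, and slide the wooden shim, nose first, under the raised edge beside the bar, on the side away from the hook, until you feel its nose gently meet the hidden stop under the slab. Then unhook the bar, let the slab down gently so that it lies level on the shim, and leave the bar out clear of the slab, with the slab not shoved out of its place, the bottles standing where they are and everything else on the table undisturbed.

Things in the scene. Friction and masses are not known exactly. Their poses are not given: they have to be found in the camera images.
- rig: Prying rig fixed to the table: yellow fulcrum block and red hook. Origin on the table under the fulcrum ridge, x axis level towards the slab, z up. Fulcrum: rounded ridge across the bar, 18 mm long in x, top 23 mm above the table, between two cheeks (inner faces y = -14 and +14 mm, 39 mm high)
- hook (a point): Middle of the underside of the red hook's lip: rig x = -100, y = +24 mm, 32 mm above the table. The lip (18 mm long in x, top 48 mm high) spans y = +15 to +33 mm, where the post begins. Below it and beside it (y = -26 to +49 mm) lies a dark rest pad, top 18 mm high. A bar pressed to the pad at y = 0 and swung to +y goes under the lip, which then holds it down
- bar: Loose straight steel pry bar, 338 mm, 0.45 kg, at the start laid over fulcrum and rest pad, toe short of the slab. Origin on its centre line, x axis towards the toe. Toe x = +33 to +83 mm, 24 wide, 5 thick; shank x = -140 to +35, 20 wide, 10 thick; blue round handle x = -255 to -140, 24 mm diameter
- bar_grip (a point): Middle of the bar's handle, on its centre line, 190 mm behind the bar's origin. The bar works with its origin 0 to 5 mm past the fulcrum ridge (toe then 21 to 35 mm under the slab); sloping down 0.28 rad towards the toe it passes under the edge
- slab: Loose pale stone slab 170 (x) x 260 (y) x 40 mm on ball feet, 2.7 to 4.1 kg. x axis from its front (bar side) to its rear, z square to its top; origin under its centre, on the table when level. Front face x = -85, underside z = 26, top z = 66 mm. Rear feet at x = +70, front feet at x = -75, y = +-115 mm. The front feet are 8 mm short: it starts leaning 0.055 rad forward
- slab_edge (a point): Middle of the slab's lower front edge: 26 mm above the table when level, about 17 mm at the start. A steel stop rib hangs 14 mm below the underside across y = -95 to +95 mm; its front face lies 32 to 48 mm behind the slab's front face, differently each time, and cannot be seen
- slab_front (a point): Middle of the slab's top front edge (slab x = -85, y = 0, z = +66 mm): 66 mm above the table when level, about 57 at the start, some 70 to 72 with the bar under the hook
- shim: Loose light-wood packing shim 110 (x) x 44 (y) x 26 mm, as thick as levels the slab, 0.16 kg. Origin at the centre of its underside, x axis towards its nose (the last 8 mm thinned to z = 3 to 21 mm). It belongs beside the bar, on the -y half of the slab, about 45 mm from the slab's middle, its x axis along the slab's
- shim_nose (a point): Middle of the shim's nose end (shim x = +55, y = 0, z = +12 mm)
- shim_grip (a point): Point in the shim's orange grip post, 42 mm above the shim's underside, at shim x = -40 mm. The post is 24 (x) x 26 (y) mm and stands from z = 26 to 56 mm
- bottle_grey: One of the three cast bottles standing on the slab, 155 mm tall, 58 mm across, 0.22 kg; origin at the centre of its foot, z up its axis. Centres at slab x = +25 mm, about y = 0, +80, -80 mm
- bottle_olive: One of the three cast bottles standing on the slab, 155 mm tall, 58 mm across, 0.22 kg; origin at the centre of its foot, z up its axis. Centres at slab x = +25 mm, about y = 0, +80, -80 mm
- bottle_pink: One of the three cast bottles standing on the slab, 155 mm tall, 58 mm across, 0.22 kg; origin at the centre of its foot, z up its axis. Centres at slab x = +25 mm, about y = 0, +80, -80 mm
- mic: Bystander: black foam-headed microphone on a round desk stand, origin under the stand
- mug: Bystander: blue mug, origin under its foot
- mallet: Bystander: small mallet lying on the table
- notebook: Bystander: paper notebook lying on the table
- jar: Bystander: amber jar, origin under its foot
Not all that is in view belongs to the job. Leave any turquoise look-alike of the bottle_pink alone.

How it is judged (in metres and radians):
On the way, in this order (a step that is already met when the one before it is completed fails the run):
1. the slab's front edge is raised above level, carried by the bar with the hand off the bar (height (world z) of slab_front above 0.0685 m and contact force between bar and slab above 3 N and contact force between the fingers and bar below 0.1 N), for 0.2 s.
2. while the edge is still up, the shim's nose is under the slab and pressed lightly by the fingers against the hidden stop (height (world z) of slab_front above 0.0685 m and x of shim_nose in the frame of slab above -0.06 m and contact force between shim and slab above 1 N and contact force between the fingers and shim above 0.5 N), for 0.05 s.
At the end, for the whole second after the job is handed in: The slab is at rest, level within 0.02 rad, its front resting on the shim (over 4 N), whose nose is at least 25 mm in behind the slab's front face; the bar is at rest and does not touch the slab; the three bottles stand upright on the slab (angle between slab's own z axis and vertical below 0.02 rad and x of shim_nose in the frame of slab above -0.06 m and contact force between shim and slab above 4 N and contact force between bar and slab below 0.1 N and linear speed of slab below 0.01 m/s and linear speed of bar below 0.02 m/s and angle between each of bottle_grey, bottle_olive, bottle_pink's own z axis and vertical below 0.1 rad and z of each of bottle_grey, bottle_olive, bottle_pink in the frame of slab above 0.06 m).
It fails at once if the shim is rammed against the raised slab or its stop by the fingers with more than 15 N (height (world z) of slab_front above 0.0685 m and contact force between shim and slab above 15 N and contact force between the fingers and shim above 0.5 N).
It fails at once if the slab is dropped or jerked (turning faster than 0.8 rad/s) (angular speed of slab above 0.8 rad/s).
It fails at once if the slab is shoved more than 25 mm out of its place (distance of slab from where it was at the start of the episode above 0.025 m).
It fails at once if a bottle is tipped over (0.3 rad) or moved more than 40 mm (angle between any of bottle_grey, bottle_olive, bottle_pink's own z axis and vertical above 0.3 rad or distance of any of bottle_grey, bottle_olive, bottle_pink from where it was at the start of the episode above 0.04 m).
It fails at once if another thing on the table is moved more than 30 mm (distance of any of mic, mug, mallet, notebook, jar from where it was at the start of the episode above 0.03 m).
It also fails if it takes over 64 s, if anything falls off the work surface, if the arm or the gripper's body presses on something with over 40 N, if the wrist force passes 120 N, or if a joint passes its speed limit or range.

## Working session

There is one attempt and no reset: what is moved stays moved. The work goes in short steps, Python scripts to look and compute and a tool call to move; the robot and the scene stay as the last step left them, time stands still between calls to the robot, and variables do not carry over. Pictures are saved under pics/ and viewed, at most 10 in all, crops included, and the job is handed in when it is done.

Besides the shell and the picture viewer there is one more tool, called as name(argument=value, ...) on one line, values as JSON. drive_tool: Moves the arm, as the interface text tells. Its arguments: {"type":"object","properties":{"increments":{"type":"array"},"squeeze":{"type":"number"}},"required":["increments"]}

```bash
mkdir -p pics; ls
python3 - <<'E'
from plant import r,capture,camera_model,job
import cv2,numpy as np
for n in ("side","top"):
    im=capture(n); cv2.imwrite(f"pics/{n}0.png",im[:,:,::-1])
    m=camera_model(n); R=cv2.Rodrigues(np.array(m["rvec"]))[0]
    print(n,m["camera_matrix"],-R.T@np.array(m["tvec"]).ravel(),R[2])
print(r.get_state())
E
```

```text
pics
side [[508.62934135   0.         275.57685611]
 [  0.         508.62934135 215.46829251]
 [  0.           0.           1.        ]] [0.12441647 1.13797975 0.9483808 ] [ 0.28426828 -0.74890669 -0.59860697]
top [[381.21084624   0.         285.36163003]
 [  0.         381.21084624 208.98915726]
 [  0.           0.           1.        ]] [ 0.40858004 -0.00680968  1.08451641] [ 0.11835473  0.03766194 -0.99225689]
{'time_s': 0.1, 'joints': array([-5.82637306e+01,  2.05863400e+01,  6.41513013e-01, -1.74542480e-02,
       -7.01365388e+01, -1.65048220e+01]), 'qd': array([-0.07221517, -0.10620292,  0.12245584,  0.05256546, -0.02556385,
        0.01133416]), 'joint_torque': array([-6.38040674e-04, -5.84164345e+01,  2.93754065e+01,  7.01557070e+00,
        1.01825219e-02, -5.01000056e-05]), 'tcp_pos': array([ 0.17718395, -0.6509113 ,  0.23674736]), 'eef_rot': array([ 1.79917325e+02, -7.38461736e-03, -1.64774490e+02]), 'contact_force': array([-0.86998502, -0.56770519, -0.09891608]), 'moment': array([ 0.03729706,  0.02646601, -0.01896761]), 'gripper_force': 0.0, 'gripper_width': 0.08747866529321847}
```

View pics/top0.png

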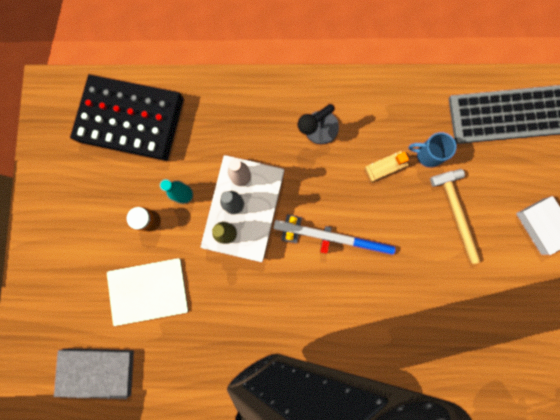

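View pics/side0.png

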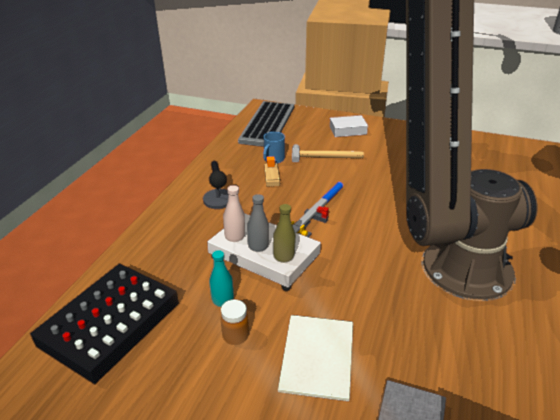

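The top view shows the slab at about (243,208), with the bar running from (277,226) to (396,250). The hook is at (326,242), the shim at (388,166) with its post at (402,157), and the mug right beside the shim at (435,148). The pink bottle is at (238,172). The turquoise look-alike at (177,190) is off the slab, so I'll leave it alone.

Run:
```python
import cv2
im=cv2.imread("pics/top0.png")
c=cv2.resize(im[140:270,195:460],None,fx=3,fy=3,interpolation=cv2.INTER_CUBIC)
cv2.imwrite("pics/crop1.png",c)
```

```text
(no output)
```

View pics/crop1.png

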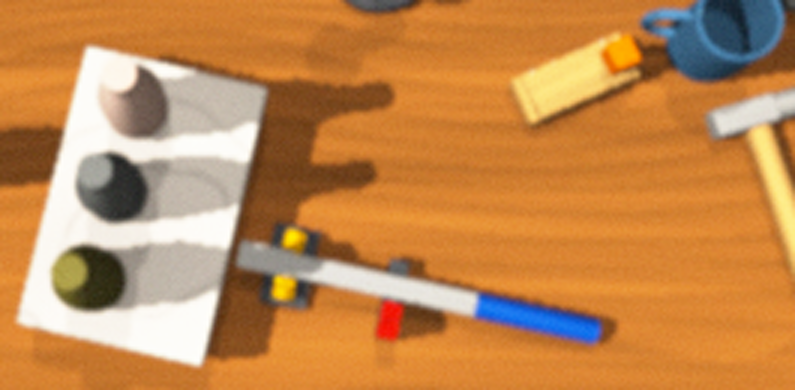

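```bash
cat > h.py <<'E'
import numpy as np,cv2
from plant import r,capture,camera_model,job
def ray(name,uv):
    m=camera_model(name);K=np.array(m["camera_matrix"]);R=cv2.Rodrigues(np.array(m["rvec"]))[0];t=np.array(m["tvec"]).ravel()
    p=np.linalg.solve(K,[uv[0],uv[1],1.])
    if name=="wrist":
        d=(np.array(uv)-K[:2,2])/K[0,0];a=np.hypot(*d);s=np.sin(a)/max(a,1e-9);p=np.array([d[0]*s,d[1]*s,np.cos(a)])
    return -R.T@t,R.T@p
def bp(name,uv,z):
    c,d=ray(name,uv);return (c+d*(z-c[2])/d[2])
def px(name,P):
    m=camera_model(name);K=np.array(m["camera_matrix"]);R=cv2.Rodrigues(np.array(m["rvec"]))[0];t=np.array(m["tvec"]).ravel()
    p=R@np.asarray(P,float)+t
    if name=="wrist":
        a=np.arctan2(np.hypot(p[0],p[1]),p[2]);q=p[:2]/np.hypot(p[0],p[1])*a*K[0,0]+K[:2,2];return q
    q=K@p;return q[:2]/q[2]
def st():
    s=r.get_state();print({k:np.round(s[k],4) for k in("time_s","tcp_pos","eef_rot","contact_force","gripper_width","gripper_force")});return s
E
python3 - <<'E'
from h import *
P={"slabF-":(267,88,.057),"slabF+":(203,365,.057),"slabR-":(88,46,.066),"slabR+":(18,322,.066),"toe":(239,255,.031),"hjoint":(478,304,.022),"hend":(601,331,.014),
"ful-":(294,238,.039),"ful+":(284,290,.039),"hook":(390,320,.048),"noseA":(514,80,.012),"noseB":(533,124,.012),"post":(622,53,.056),"mughandle":(645,20,.06),"mug":(725,10,.09)}
W={k:bp("top",(u/3+195,v/3+140),z) for k,(u,v,z) in P.items()}
for k,v in W.items(): print(k,np.round(v,3))
f=lambda a:np.degrees(np.arctan2(a[1],a[0]))
d=lambda a,b:(f(W[b]-W[a]),np.linalg.norm((W[b]-W[a])[:2]))
print("bar",d("hend","toe"),"slabF",d("slabF+","slabF-"),"sx",d("slabF-","slabR-"),d("slabF+","slabR+"),"ful",d("ful+","ful-"))
E
```

```text
slabF- [0.641 0.038 0.057]
slabF+ [0.388 0.091 0.057]
slabR- [0.677 0.203 0.066]
slabR+ [0.424 0.256 0.066]
toe [0.489 0.062 0.031]
hjoint [ 0.448 -0.159  0.022]
hend [ 0.425 -0.272  0.014]
ful- [0.505 0.011 0.039]
ful+ [0.457 0.02  0.039]
hook [ 0.431 -0.076  0.048]
noseA [ 0.661 -0.195  0.012]
noseB [ 0.619 -0.213  0.012]
post [ 0.677 -0.285  0.056]
mughandle [ 0.706 -0.305  0.06 ]
mug [ 0.707 -0.367  0.09 ]
bar (np.float64(79.14669652143724), np.float64(0.3406105326138562)) slabF (np.float64(-11.799611443431564), np.float64(0.2580913903385838)) sx (np.float64(77.73195709505934), np.float64(0.16865839150334025)) (np.float64(77.97824184638975), np.float64(0.16959363413168868)) ful (np.float64(-10.007893883297712), np.float64(0.04851983059495399))
```

drive_tool(increments=[[[1, -1, 1, 0, 0], [1, -1, 1, 0, 0], [1, -1, 1, 0, 0], [1, -1, 1, 0, 0]]])

```text
time_s: 0.6
tcp_pos: [0.2628, -0.5017, 0.238]
eef_rot: [-180.0, 0.0, -164.6]
contact_force: [0.1, -1.2, 1.0]
gripper_width: 0.0877
gripper_force: 0.0
```

drive_tool(increments=[[[1, -1, 1, 0.3, 0], [1, -1, 1, 0.3, 0], [1, -1, 1, 0.3, 0], [1, -1, 1, 0.3, 0]]])

```text
time_s: 1.1
tcp_pos: [0.3465, -0.3548, 0.2009]
eef_rot: [179.9, -0.0, -164.6]
contact_force: [1.0, -1.2, 0.5]
gripper_width: 0.0875
gripper_force: 0.0
```

drive_tool(increments=[[[1, -1, 1, 0.5, -0.148], [1, -1, 1, 0.5, -0.148], [1, -1, 1, 0.5, -0.148], [1, -1, 1, 0.5, -0.148], [1, -1, 1, 0.5, -0.148]]])

```text
time_s: 1.72
tcp_pos: [0.4304, -0.2096, 0.1412]
eef_rot: [180.0, -0.0, -111.1]
contact_force: [0.2, -0.1, 0.4]
gripper_width: 0.0874
gripper_force: 0.0
```

drive_tool(increments=[[[1, -0.05, -0.045, 0, -0.028], [1, -0.05, -0.045, 0, -0.028], [1, -0.05, -0.045, 0, -0.028]]])

```text
time_s: 2.1
tcp_pos: [0.437, -0.2064, 0.1414]
eef_rot: [180.0, -0.0, -101.7]
contact_force: [-0.9, -0.5, -0.6]
gripper_width: 0.0878
gripper_force: 0.0
```

Run:
```python
from h import *
s=st()
im=capture("wrist"); im=np.ascontiguousarray(im[:,:,::-1]); cv2.imwrite("pics/w1raw.png",im)
def mk(P,c): 
    q=px("wrist",P); cv2.circle(im,tuple(int(round(v)) for v in q),3,c,1); print(np.round(q))
mk((.437,-.206,.018),(0,255,0)); mk((.448,-.159,.022),(0,255,255)); mk((.425,-.272,.014),(255,255,0));mk((.481,.0155,.023),(255,0,255)); mk((.431,-.076,.048),(255,255,255))
cv2.imwrite("pics/w1.png",im)
```

```text
{'time_s': np.float64(2.1), 'tcp_pos': array([ 0.437 , -0.2064,  0.1414]), 'eef_rot': array([ 1.799745e+02, -3.800000e-03, -1.016802e+02]), 'contact_force': array([-0.9287, -0.5005, -0.6306]), 'gripper_width': np.float64(0.0878), 'gripper_force': np.float64(0.0)}
[280. 202.]
[279. 255.]
[279. 124.]
[281. 390.]
[314. 340.]
```

View pics/w1.png

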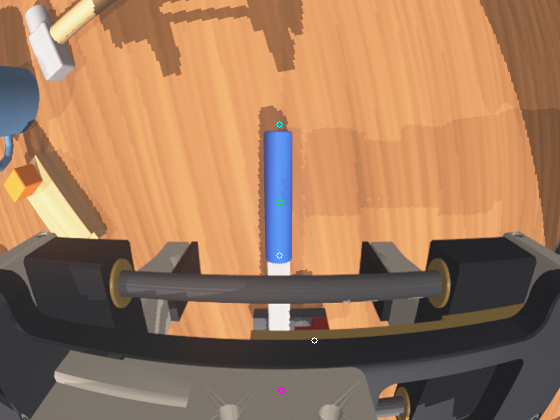

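The wrist view has the handle centred at x≈279, running from row 131 to 262. It lies under the TCP and is well aligned, and the bar sits a few mm further forward than I estimated. I'll grip it now.

drive_tool(increments=[[[1, 0, 0, 0.5, 0], [1, 0, 0, 0.9, 0], [1, 0, 0, 1, 0], [1, 0, 0, 1, 0]]], squeeze=20)

```text
time_s: 2.65
tcp_pos: [0.4374, -0.206, 0.0217]
eef_rot: [179.9, -0.0, -101.5]
contact_force: [0.3, 0.7, 0.1]
gripper_width: 0.0875
gripper_force: 0.0
```

drive_tool(increments=[[[1, 0, 0, 0.05, 0], [-1, 0, 0, 0.05, 0], [-1, 0, 0, 0.05, 0], [-1, 0, 0, 0.05, 0], [-1, 0, 0, 0.05, 0]]], squeeze=20)

```text
time_s: 3.28
tcp_pos: [0.4374, -0.2057, 0.0158]
eef_rot: [-180.0, 0.0, -101.4]
contact_force: [0.1, -0.4, -0.2]
gripper_width: 0.0531
gripper_force: 0.0
```

drive_tool(increments=[[[-1, 0, 0, 0, 0], [-1, 0, 0, 0, 0], [-1, 0, 0, 0, 0], [-1, 0, 0, 0, 0], [-1, 0, 0, 0, 0]]], squeeze=15)

```text
time_s: 3.9
tcp_pos: [0.4375, -0.2058, 0.0156]
eef_rot: [-180.0, -0.0, -101.4]
contact_force: [1.1, -1.1, 0.3]
gripper_width: 0.0235
gripper_force: 15.0
```

drive_tool(increments=[[[-1, -0.01, 0, -0.12, 0], [-1, -0.02, 0, -0.25, 0], [-1, -0.03, 0, -0.37, 0], [-1, -0.05, 0, -0.5, 0], [-1, -0.07, 0, -0.61, 0]]])

```text
time_s: 4.53
tcp_pos: [0.4388, -0.1973, 0.0899]
eef_rot: [-180.0, 0.0, -101.4]
contact_force: [0.3, -0.2, -4.0]
gripper_width: 0.0234
gripper_force: 15.0
```

Run:
```python
from h import *
im=capture("side")[:,:,::-1]
q=px("side",(.46,-.05,.04)); print(q); u,v=q.astype(int)
c=cv2.resize(im[v-75:v+75,u-100:u+100],None,fx=4,fy=4,interpolation=cv2.INTER_CUBIC)
cv2.imwrite("pics/s1.png",c); print(u-100,v-75)
```

```text
[311.40851092 212.11837135]
211 137
```

View pics/s1.png

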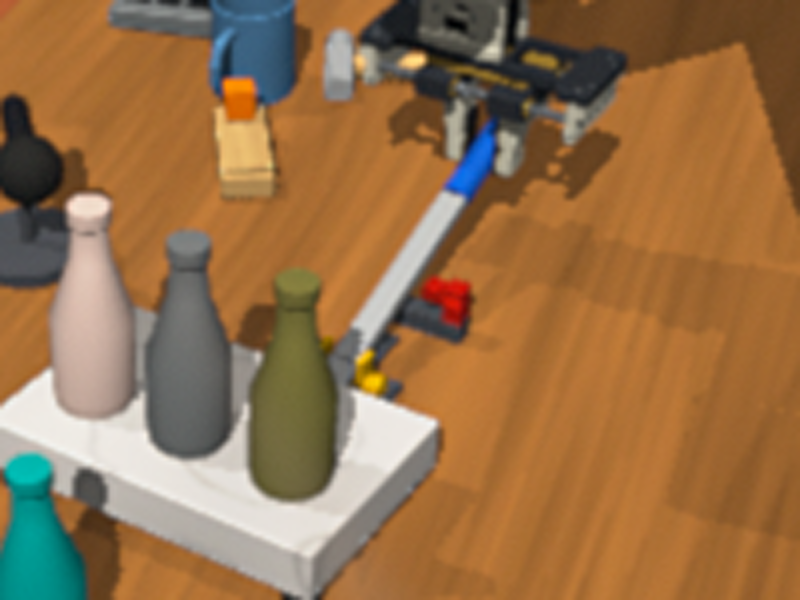

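Run:
```python
from h import *
g=np.array([.4388,-.1973,.094]);d=np.array([.19,.982,0])
for sl in(0,.15,.28,.35):
    e=d*np.cos(sl)+[0,0,-np.sin(sl)]
    n=np.array([0,0,1])*np.cos(sl)*.005
    print(sl,[np.round((px("side",g+e*a+n)-[211,137])*4) for a in(.05,.19,.225)])
```

```text
0 [array([456., 170.]), array([368., 261.]), array([345., 286.])]
0.15 [array([456., 178.]), array([369., 291.]), array([346., 322.])]
0.28 [array([456., 184.]), array([372., 314.]), array([349., 349.])]
0.35 [array([457., 187.]), array([374., 325.]), array([352., 361.])]
```

drive_tool(increments=[[[-1, -0.06, 0, 0.015, 0], [-1, -0.12, 0, 0.03, 0], [-1, -0.18, 0, 0.05, 0], [-1, -0.24, 0, 0.07, 0], [-1, -0.29, 0, 0.085, 0]]])

```text
time_s: 5.2
tcp_pos: [0.4458, -0.1629, 0.0782]
eef_rot: [180.0, -0.0, -101.4]
contact_force: [-0.5, -1.0, -2.5]
gripper_width: 0.0234
gripper_force: 15.0
```

drive_tool(increments=[[[-1, 0.01, 0, 0.06, 0], [-1, 0.03, 0, 0.13, 0], [-1, 0.04, 0, 0.2, 0], [-1, 0.05, 0, 0.27, 0], [-1, 0.055, 0, 0.33, 0]]], squeeze=30)

```text
time_s: 5.82
tcp_pos: [0.4446, -0.1702, 0.0385]
eef_rot: [-180.0, -0.0, -101.4]
contact_force: [-0.1, 0.6, 2.8]
gripper_width: 0.0234
gripper_force: 30.0
```

drive_tool(increments=[[[-1, 0.003, 0, 0.03, 0], [-1, 0.005, 0, 0.06, 0], [-1, 0.008, 0, 0.09, 0], [-1, 0.01, 0, 0.12, 0], [-1, 0.01, 0, 0.14, 0]]])

```text
time_s: 6.45
tcp_pos: [0.4444, -0.1711, 0.0223]
eef_rot: [-180.0, -0.0, -101.4]
contact_force: [-1.0, 1.3, 7.5]
gripper_width: 0.0232
gripper_force: 30.0
```

drive_tool(increments=[[[-1, 0, 0, 0.015, 0], [-1, 0, 0, 0.03, 0], [-1, 0, 0, 0.042, 0], [-1, 0, 0, 0.042, 0]]])

```text
time_s: 6.95
tcp_pos: [0.4446, -0.1712, 0.0186]
eef_rot: [-179.9, -0.0, -101.4]
contact_force: [-7.2, 3.9, 25.5]
gripper_width: 0.0232
gripper_force: 30.0
```

drive_tool(increments=[[[-1, -0.001, 0.06, -0.007, 0.006], [-1, -0.005, 0.12, -0.007, 0.012], [-1, -0.011, 0.18, -0.007, 0.018], [-1, -0.02, 0.245, -0.007, 0.025], [-1, -0.03, 0.305, -0.007, 0.031]]])

```text
time_s: 7.58
tcp_pos: [0.4112, -0.1611, 0.0192]
eef_rot: [-179.8, 0.0, -112.5]
contact_force: [2.1, -8.1, 11.5]
gripper_width: 0.0231
gripper_force: 30.3
```

drive_tool(increments=[[[-1, 0, 0, -0.015, 0], [-1, 0, 0, -0.03, 0], [-1, 0, 0, -0.045, 0], [-1, 0, 0, -0.055, 0]]])

```text
time_s: 8.07
tcp_pos: [0.4094, -0.1606, 0.0246]
eef_rot: [-180.0, -0.0, -112.5]
contact_force: [1.1, -5.2, -0.6]
gripper_width: 0.0231
gripper_force: 30.1
```

drive_tool(increments=[[[1, 0, 0, 0, 0], [1, 0, 0, 0, 0], [1, 0, 0, 0, 0], [1, 0, 0, 0, 0], [1, 0, 0, 0, 0]]], squeeze=15)

```text
time_s: 8.7
tcp_pos: [0.4091, -0.1602, 0.0245]
eef_rot: [180.0, -0.0, -112.6]
contact_force: [0.5, -0.2, 0.2]
gripper_width: 0.0676
gripper_force: 0.0
```

drive_tool(increments=[[[1, 0, 0, -0.4, 0], [1, 0, 0, -0.8, 0], [1, 0, 0, -1, 0], [1, 0, 0, -1, 0]]])

```text
time_s: 9.2
tcp_pos: [0.4104, -0.1602, 0.1465]
eef_rot: [-179.8, 0.1, -112.6]
contact_force: [0.8, 0.2, -1.1]
gripper_width: 0.0874
gripper_force: 0.0
```

Run:
```python
from h import *
st()
im=capture("top")[:,:,::-1]
cv2.imwrite("pics/top1.png",im)
c=cv2.resize(im[140:270,195:460],None,fx=3,fy=3,interpolation=cv2.INTER_CUBIC)
cv2.imwrite("pics/crop2.png",c)
```

```text
{'time_s': np.float64(9.2), 'tcp_pos': array([ 0.4104, -0.1602,  0.1465]), 'eef_rot': array([-1.797640e+02,  1.084000e-01, -1.125586e+02]), 'contact_force': array([ 0.7955,  0.2418, -1.113 ]), 'gripper_width': np.float64(0.0874), 'gripper_force': np.float64(0.0)}
```

View pics/crop2.png

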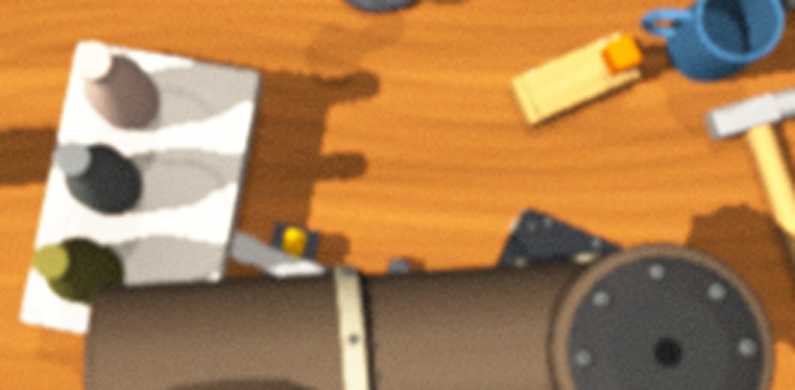

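drive_tool(increments=[[[1, 0.04, -1, 0, -0.131], [1, 0.04, -1, 0, -0.131], [1, 0.04, -1, 0, -0.131], [1, 0.04, -1, 0, -0.131], [1, 0.04, -1, 0, -0.131]]])

```text
time_s: 9.88
tcp_pos: [0.5172, -0.2108, 0.1424]
eef_rot: [179.8, 0.1, -65.2]
contact_force: [0.3, -0.1, -0.5]
gripper_width: 0.0877
gripper_force: 0.0
```

drive_tool(increments=[[[0.1, 1, -0.93, 0, 0], [0.1, 1, -0.93, 0, 0], [0.1, 1, -0.93, 0, 0], [0.1, 1, -0.93, 0, 0], [0.1, 1, -0.93, 0, 0]]])

```text
time_s: 10.5
tcp_pos: [0.6683, -0.2732, 0.1424]
eef_rot: [179.8, 0.1, -65.4]
contact_force: [-0.5, -0.3, -0.4]
gripper_width: 0.0491
gripper_force: 0.0
```

Run:
```python
from h import *
st()
im=np.ascontiguousarray(capture("wrist")[:,:,::-1]); cv2.imwrite("pics/w2raw.png",im)
d=np.array([np.cos(np.radians(114.5)),np.sin(np.radians(114.5)),0]);n=np.array([-d[1],d[0],0])
p=np.array([.677,-.285,0])
for a,b,z in((.012,.013,.056),(.012,-.013,.056),(-.012,.013,.056),(-.012,-.013,.056),(-.03,.022,.026),(-.03,-.022,.026)):
    q=px("wrist",p+a*d+b*n+[0,0,z]); print(np.round(q)); cv2.circle(im,tuple(int(round(v)) for v in q),3,(0,255,0),1)
cv2.imwrite("pics/w2.png",im)
P=lambda u,v,z:bp("top",(u/3+195,v/3+140),z)
a=P(260,72,.071);b=P(80,42,.065);c=P(222,278,.071);e=P(24,321,.065)
print(a,b,c,e,[np.degrees(np.arctan2((y-x)[1],(y-x)[0])) for x,y in((a,b),(c,a),(e,b))],np.linalg.norm(a-b),np.linalg.norm(e-b))
```

```text
{'time_s': np.float64(10.5), 'tcp_pos': array([ 0.6683, -0.2732,  0.1424]), 'eef_rot': array([ 1.798479e+02,  1.216000e-01, -6.543310e+01]), 'contact_force': array([-0.4889, -0.3302, -0.3721]), 'gripper_width': np.float64(0.0491), 'gripper_force': np.float64(0.0)}
[294. 212.]
[260. 212.]
[294. 181.]
[259. 181.]
[304. 152.]
[250. 152.]
[0.65251784 0.04380549 0.071     ] [0.68076763 0.21036342 0.065     ] [0.46540402 0.07418719 0.071     ] [0.42463288 0.25134131 0.065     ] [np.float64(80.37370620160507), np.float64(-9.22263724548118), np.float64(-9.089477233295286)] 0.16904316677787534 0.25939197863730457
```

View pics/w2.png

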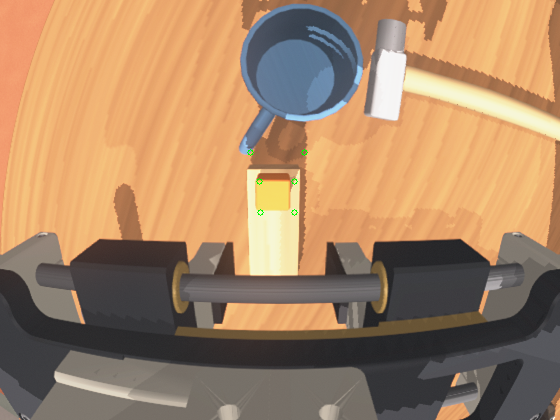

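drive_tool(increments=[[[0.1, 0.12, -0.046, 0.3, 0], [0.1, 0.12, -0.046, 0.6, 0], [0.1, 0.12, -0.046, 0.845, 0], [0.1, 0.12, -0.046, 0.845, 0]]], squeeze=15)

```text
time_s: 11.05
tcp_pos: [0.678, -0.2834, 0.0409]
eef_rot: [179.8, 0.2, -65.4]
contact_force: [-0.7, -0.1, 0.5]
gripper_width: 0.0485
gripper_force: 0.0
```

drive_tool(increments=[[[-1, 0, 0, 0, 0], [-1, 0, 0, 0, 0], [-1, 0, 0, 0, 0], [-1, 0, 0, 0, 0], [-1, 0, 0, 0, 0]]])

```text
time_s: 11.68
tcp_pos: [0.6811, -0.2844, 0.0449]
eef_rot: [-179.9, -0.1, -65.4]
contact_force: [-2.8, 0.7, 6.6]
gripper_width: 0.0262
gripper_force: 14.9
```

drive_tool(increments=[[[-1, 0, 0, -0.1, 0], [-1, 0, 0, -0.25, 0], [-1, 0, 0, -0.25, 0]]])

```text
time_s: 12.05
tcp_pos: [0.682, -0.2846, 0.0759]
eef_rot: [-179.8, -0.1, -65.4]
contact_force: [0.2, -0.3, -1.6]
gripper_width: 0.0259
gripper_force: 14.9
```

Run:
```python
from h import *
st()
im=np.ascontiguousarray(capture("wrist")[:,:,::-1]); a=im[0:300,140:420]
b=capture("side")[:,:,::-1]; q=px("side",(.67,-.26,.05)).astype(int);u,v=q; c=b[max(v-60,0):v+60,u-80:u+80]; print(u-80,max(v-60,0))
c=cv2.resize(c,None,fx=3,fy=3,interpolation=cv2.INTER_CUBIC)
H=max(a.shape[0],c.shape[0]);o=np.zeros((H,a.shape[1]+c.shape[1],3),np.uint8);o[:a.shape[0],:a.shape[1]]=a;o[:c.shape[0],a.shape[1]:]=c
cv2.imwrite("pics/w3.png",o);print(o.shape)
```

```text
{'time_s': np.float64(12.05), 'tcp_pos': array([ 0.682 , -0.2846,  0.0759]), 'eef_rot': array([-1.798131e+02, -1.473000e-01, -6.539430e+01]), 'contact_force': array([ 0.2291, -0.2856, -1.6232]), 'gripper_width': np.float64(0.0259), 'gripper_force': np.float64(14.9143)}
190 103
(360, 760, 3)
```

View pics/w3.png

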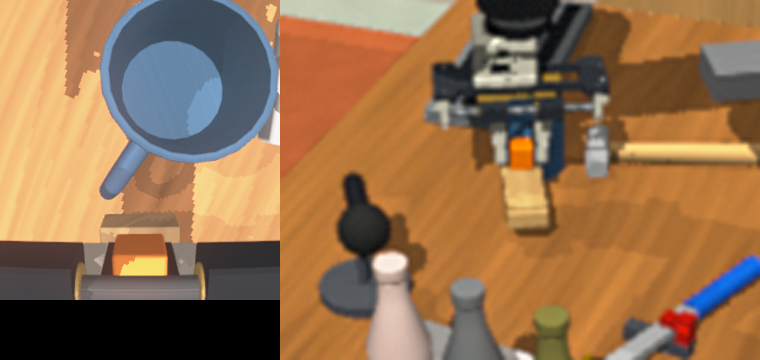

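drive_tool(increments=[[[-1, -0.4, 0, 0, 0], [-1, -1, 0, 0, 0.094], [-1, -1, 0, 0, 0.094], [-1, -1, 0, 0, 0.094], [-1, -1, 0, 0, 0.094]]])

```text
time_s: 12.78
tcp_pos: [0.6303, -0.1748, 0.0728]
eef_rot: [180.0, 0.0, -99.2]
contact_force: [-0.4, -0.7, -2.4]
gripper_width: 0.026
gripper_force: 15.0
```

drive_tool(increments=[[[-1, -0.4, 0.4, 0, 0], [-1, -0.85, 0.82, 0.05, 0], [-1, -0.85, 0.82, 0.1, 0], [-1, -0.85, 0.82, 0.15, 0]]])

```text
time_s: 13.28
tcp_pos: [0.5497, -0.058, 0.0551]
eef_rot: [-180.0, -0.0, -99.0]
contact_force: [0.7, 0.1, -1.4]
gripper_width: 0.0257
gripper_force: 15.0
```

Run:
```python
from h import *
st()
im=capture("top")[:,:,::-1]; cv2.imwrite("pics/top2.png",im)
b=capture("side")[:,:,::-1]
c=cv2.resize(im[145:265,200:330],None,fx=3,fy=3,interpolation=cv2.INTER_CUBIC)
q=px("side",(.55,0,.05)).astype(int);print(q);u,v=q;o=(u-65,v-60);print(o)
d=cv2.resize(b[v-60:v+60,u-65:u+65],None,fx=3,fy=3,interpolation=cv2.INTER_CUBIC)
cv2.imwrite("pics/c3.png",np.hstack([c,d]))
```

```text
{'time_s': np.float64(13.275), 'tcp_pos': array([ 0.5497, -0.058 ,  0.0551]), 'eef_rot': array([-1.799938e+02, -1.000000e-04, -9.901180e+01]), 'contact_force': array([ 0.6687,  0.0964, -1.4264]), 'gripper_width': np.float64(0.0257), 'gripper_force': np.float64(14.9992)}
[277 212]
(np.int64(212), np.int64(152))
```

View pics/c3.png

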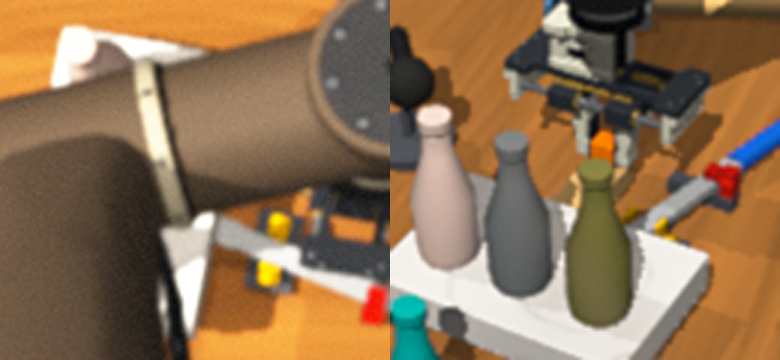

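drive_tool(increments=[[[-1, 0, 0, 0.04, 0], [-1, 0, 0, 0.075, 0], [-1, 0, 0, 0.075, 0]]])

```text
time_s: 13.75
tcp_pos: [0.5502, -0.0592, 0.0459]
eef_rot: [-180.0, -0.0, -99.3]
contact_force: [1.0, 1.3, -1.1]
gripper_width: 0.0261
gripper_force: 15.0
```

drive_tool(increments=[[[-1, 0, 0, 0.008, 0], [-1, 0, 0, 0.014, 0], [-1, 0, 0, 0.014, 0]]])

```text
time_s: 14.12
tcp_pos: [0.5501, -0.0588, 0.0449]
eef_rot: [-180.0, -0.0, -99.2]
contact_force: [-1.3, -3.4, 3.6]
gripper_width: 0.0256
gripper_force: 15.0
```

drive_tool(increments=[[[-1, 0, 0, -0.007, 0], [-1, -0.1, 0, -0.007, 0], [-1, -0.2, 0, -0.007, 0], [-1, -0.28, 0, -0.007, 0], [-1, -0.35, 0, -0.007, 0]]], squeeze=6)

```text
time_s: 14.75
tcp_pos: [0.5567, -0.0162, 0.0452]
eef_rot: [180.0, -0.0, -99.2]
contact_force: [0.1, 0.1, -0.8]
gripper_width: 0.026
gripper_force: 6.0
```

drive_tool(increments=[[[-1, -0.015, 0, 0, 0], [-1, -0.025, 0, 0, 0], [-1, -0.025, 0, 0, 0]]])

```text
time_s: 15.12
tcp_pos: [0.5571, -0.0144, 0.0453]
eef_rot: [180.0, -0.0, -99.3]
contact_force: [-0.7, -0.9, -1.7]
gripper_width: 0.0257
gripper_force: 6.0
```

drive_tool(increments=[[[-1, -0.01, 0, 0, 0], [-1, -0.02, 0, 0, 0], [-1, -0.03, 0, 0, 0], [-1, -0.035, 0, 0, 0], [-1, -0.035, 0, 0, 0]]])

```text
time_s: 15.75
tcp_pos: [0.5578, -0.0101, 0.0453]
eef_rot: [-180.0, -0.0, -99.2]
contact_force: [0.6, -0.3, -2.4]
gripper_width: 0.0262
gripper_force: 6.0
```

drive_tool(increments=[[[-1, -0.008, 0, 0, 0], [-1, -0.016, 0, 0, 0], [-1, -0.024, 0, 0, 0], [-1, -0.024, 0, 0, 0]]])

```text
time_s: 16.25
tcp_pos: [0.5583, -0.0071, 0.0453]
eef_rot: [-180.0, 0.0, -99.2]
contact_force: [0.3, 1.2, -1.4]
gripper_width: 0.0256
gripper_force: 6.0
```

drive_tool(increments=[[[-1, -0.008, 0, 0, 0], [-1, -0.016, 0, 0, 0], [-1, -0.024, 0, 0, 0], [-1, -0.024, 0, 0, 0]]])

```text
time_s: 16.75
tcp_pos: [0.5588, -0.0043, 0.0453]
eef_rot: [-180.0, 0.0, -99.2]
contact_force: [0.1, 0.0, -1.5]
gripper_width: 0.0259
gripper_force: 6.0
```

drive_tool(increments=[[[-1, -0.008, 0, 0, 0], [-1, -0.016, 0, 0, 0], [-1, -0.024, 0, 0, 0], [-1, -0.024, 0, 0, 0]]])

```text
time_s: 17.25
tcp_pos: [0.5592, -0.0015, 0.0453]
eef_rot: [-180.0, -0.0, -99.2]
contact_force: [0.3, -1.1, -0.6]
gripper_width: 0.0259
gripper_force: 6.0
```

drive_tool(increments=[[[-1, -0.008, 0, 0, 0], [-1, -0.016, 0, 0, 0], [-1, -0.02, 0, 0, 0], [-1, -0.02, 0, 0, 0]]])

```text
time_s: 17.75
tcp_pos: [0.5596, 0.0008, 0.0453]
eef_rot: [-180.0, -0.0, -99.2]
contact_force: [-0.1, 0.0, -1.6]
gripper_width: 0.0265
gripper_force: 6.0
```

drive_tool(increments=[[[-1, -0.008, 0, 0, 0], [-1, -0.016, 0, 0, 0], [-1, -0.02, 0, 0, 0], [-1, -0.02, 0, 0, 0]]])

```text
time_s: 18.25
tcp_pos: [0.5599, 0.0032, 0.0453]
eef_rot: [-180.0, -0.0, -99.2]
contact_force: [-0.6, -0.3, -2.0]
gripper_width: 0.026
gripper_force: 6.0
```

drive_tool(increments=[[[-1, -0.008, 0, 0, 0], [-1, -0.016, 0, 0, 0], [-1, -0.02, 0, 0, 0], [-1, -0.02, 0, 0, 0]]])

```text
time_s: 18.75
tcp_pos: [0.5603, 0.0056, 0.0453]
eef_rot: [180.0, 0.0, -99.3]
contact_force: [-0.3, -0.7, -1.3]
gripper_width: 0.0262
gripper_force: 6.0
```

drive_tool(increments=[[[-1, -0.008, 0, 0, 0], [-1, -0.016, 0, 0, 0], [-1, -0.02, 0, 0, 0], [-1, -0.02, 0, 0, 0]]])

```text
time_s: 19.25
tcp_pos: [0.5607, 0.0079, 0.0453]
eef_rot: [180.0, -0.0, -99.3]
contact_force: [-0.5, 0.1, -1.0]
gripper_width: 0.026
gripper_force: 6.0
```

drive_tool(increments=[[[-1, -0.008, 0, 0, 0], [-1, -0.016, 0, 0, 0], [-1, -0.02, 0, 0, 0], [-1, -0.02, 0, 0, 0]]])

```text
time_s: 19.75
tcp_pos: [0.5608, 0.0097, 0.0453]
eef_rot: [180.0, -0.0, -99.3]
contact_force: [0.6, -5.3, 0.6]
gripper_width: 0.026
gripper_force: 6.0
```

drive_tool(increments=[[[-1, -0.008, 0, 0, 0], [-1, -0.016, 0, 0, 0], [-1, -0.02, 0, 0, 0], [-1, -0.02, 0, 0, 0]]])

```text
time_s: 20.25
tcp_pos: [0.5607, 0.0114, 0.0453]
eef_rot: [179.9, -0.1, -99.3]
contact_force: [-1.0, -9.1, 2.1]
gripper_width: 0.0255
gripper_force: 6.0
```

drive_tool(increments=[[[-1, 0.01, 0, 0.003, 0], [0.1, 0.01, 0, 0.004, 0], [0.1, 0.01, 0, 0.004, 0], [0.1, 0.01, 0, 0.004, 0], [0.1, 0.01, 0, 0.004, 0]]])

```text
time_s: 20.88
tcp_pos: [0.5614, 0.0117, 0.0449]
eef_rot: [-180.0, 0.0, -99.2]
contact_force: [-0.5, 1.2, -0.9]
gripper_width: 0.048
gripper_force: 0.0
```

drive_tool(increments=[[[0.1, 0.01, 0, -0.3, 0], [0.1, 0.02, 0, -0.8, 0], [0.1, 0.02, 0, -1, 0], [0.1, 0.02, 0, -1, 0]]])

```text
time_s: 21.38
tcp_pos: [0.5622, 0.0095, 0.1673]
eef_rot: [-179.7, 0.1, -99.2]
contact_force: [-0.1, -0.4, -1.1]
gripper_width: 0.0482
gripper_force: 0.0
```

drive_tool(increments=[[[1, 1, 1, 0, 0], [1, 1, 1, 0, 0], [1, 1, 1, 0, 0], [1, 1, 1, 0, 0]]])

```text
time_s: 21.88
tcp_pos: [0.42, -0.0914, 0.164]
eef_rot: [179.9, 0.0, -99.4]
contact_force: [1.3, -0.2, -0.7]
gripper_width: 0.0827
gripper_force: 0.0
```

drive_tool(increments=[[[1, 0.6, 0.03, 0.2, 0.037], [1, 0.6, 0.03, 0.2, 0.037], [1, 0.6, 0.03, 0.2, 0.037]]])

```text
time_s: 22.25
tcp_pos: [0.4077, -0.161, 0.1399]
eef_rot: [179.9, -0.0, -112.6]
contact_force: [-0.5, 0.3, 0.6]
gripper_width: 0.0876
gripper_force: 0.0
```

Run:
```python
from h import *
s=st();im=capture("wrist");cv2.imwrite("pics/w4.png",im[:,:,::-1])
h=cv2.cvtColor(im,cv2.COLOR_RGB2HSV);m=cv2.inRange(h,(105,150,60),(125,255,255))
n,l,t,c=cv2.connectedComponentsWithStats(m)
for i in np.argsort(-t[1:,4])[:3]+1:
    print(t[i],np.round(c[i]))
    p=np.argwhere(l==i)[:,::-1].astype(np.float32)
    if len(p)>300:
        W=np.array([bp("wrist",q,.026)[:2] for q in p[::5]]);mu=W.mean(0);u,sv,v=np.linalg.svd(W-mu,full_matrices=False);d=v[0]*np.sign(v[0][1])
        a=(W-mu)@d;print(mu,np.degrees(np.arctan2(d[1],d[0])),mu+d*a.min(),mu+d*a.max())
for n_ in("top",):
    m2=capture(n_);cv2.imwrite("pics/top3.png",m2[:,:,::-1])
```

```text
{'time_s': np.float64(22.25), 'tcp_pos': array([ 0.4077, -0.161 ,  0.1399]), 'eef_rot': array([ 1.799030e+02, -4.650000e-02, -1.126454e+02]), 'contact_force': array([-0.5492,  0.3193,  0.6177]), 'gripper_width': np.float64(0.0876), 'gripper_force': np.float64(0.0)}
[ 266  134   26  136 3293] [278. 201.]
[ 0.40888237 -0.16305749] 68.07126603643461 [ 0.38775309 -0.21554217] [ 0.43222771 -0.10506818]
```

drive_tool(increments=[[[1, 0, 0, 0.5, 0], [1, 0, 0, 0.9, 0], [1, 0, 0, 0.96, 0], [-1, 0, 0, 0.96, 0], [-1, 0, 0, 0.96, 0]]], squeeze=20)

```text
time_s: 22.98
tcp_pos: [0.4097, -0.1603, 0.0273]
eef_rot: [-179.8, 0.1, -112.5]
contact_force: [0.3, -0.3, -0.1]
gripper_width: 0.0733
gripper_force: 0.0
```

drive_tool(increments=[[[-1, 0, 0, 0, 0], [-1, 0, 0, 0, 0], [-1, 0, 0, 0, 0], [-1, 0, 0, 0, 0], [-1, 0, 0, 0, 0]]])

```text
time_s: 23.6
tcp_pos: [0.4094, -0.1608, 0.0259]
eef_rot: [-179.9, 0.0, -112.5]
contact_force: [4.8, -10.0, -7.4]
gripper_width: 0.0233
gripper_force: 20.6
```

drive_tool(increments=[[[-1, 0, 0, 0, 0], [-1, 0, 0, 0, 0], [-1, 0, 0, 0, 0]]], squeeze=30)

```text
time_s: 23.98
tcp_pos: [0.4094, -0.1609, 0.0258]
eef_rot: [-179.9, 0.0, -112.5]
contact_force: [3.4, -5.9, -3.2]
gripper_width: 0.0234
gripper_force: 30.0
```

drive_tool(increments=[[[-1, 0, 0, 0.015, 0], [-1, 0, 0, 0.03, 0], [-1, 0, 0, 0.042, 0], [-1, 0, 0, 0.042, 0]]])

```text
time_s: 24.48
tcp_pos: [0.4094, -0.1608, 0.0212]
eef_rot: [-179.9, 0.0, -112.5]
contact_force: [0.9, -2.6, 6.8]
gripper_width: 0.0234
gripper_force: 30.0
```

drive_tool(increments=[[[-1, 0, -0.069, 0, -0.007], [-1, -0.006, -0.138, 0, -0.014], [-1, -0.013, -0.208, 0, -0.021], [-1, -0.024, -0.275, 0, -0.028], [-1, -0.024, -0.275, 0, -0.028]]])

```text
time_s: 25.1
tcp_pos: [0.4408, -0.1707, 0.0209]
eef_rot: [-179.9, 0.0, -102.5]
contact_force: [1.1, -2.0, 5.3]
gripper_width: 0.0229
gripper_force: 30.0
```

drive_tool(increments=[[[-1, 0, 0, -0.02, 0], [-1, 0, 0, -0.04, 0], [-1, 0, 0, -0.06, 0], [-1, 0, 0, -0.08, 0], [-1, 0, 0, -0.1, 0]]])

```text
time_s: 25.72
tcp_pos: [0.4395, -0.1703, 0.0326]
eef_rot: [180.0, 0.0, -102.5]
contact_force: [2.6, 0.6, -0.7]
gripper_width: 0.0235
gripper_force: 30.1
```

drive_tool(increments=[[[-1, 0, 0, -0.04, 0], [-1, 0, 0, -0.08, 0], [-1, 0, 0, -0.12, 0], [-1, -0.005, 0, -0.16, 0], [-1, -0.01, 0, -0.22, 0]]], squeeze=15)

```text
time_s: 26.35
tcp_pos: [0.4393, -0.1694, 0.0591]
eef_rot: [179.9, -0.0, -102.5]
contact_force: [-0.6, 0.2, -3.0]
gripper_width: 0.0235
gripper_force: 15.0
```

drive_tool(increments=[[[-1, 0.07, 0, -0.012, 0], [-1, 0.15, 0, -0.025, 0], [-1, 0.24, 0, -0.04, 0], [-1, 0.33, 0, -0.055, 0], [-1, 0.4, 0, -0.06, 0]]])

```text
time_s: 26.98
tcp_pos: [0.4292, -0.2171, 0.0662]
eef_rot: [180.0, -0.0, -102.5]
contact_force: [0.4, 0.9, -3.8]
gripper_width: 0.0237
gripper_force: 15.0
```

drive_tool(increments=[[[-1, 0.01, 0, 0.1, 0], [-1, 0.02, 0, 0.2, 0], [-1, 0.03, 0, 0.3, 0], [-1, 0.03, 0, 0.36, 0], [-1, 0.03, 0, 0.38, 0]]])

```text
time_s: 27.6
tcp_pos: [0.4284, -0.2196, 0.0199]
eef_rot: [179.9, -0.0, -102.5]
contact_force: [-0.2, -1.2, -3.0]
gripper_width: 0.0237
gripper_force: 15.0
```

drive_tool(increments=[[[-1, -0.04, 0, 0.02, 0], [-1, -0.065, 0, 0.035, 0], [-1, -0.065, 0, 0.035, 0]]])

```text
time_s: 27.98
tcp_pos: [0.4308, -0.2117, 0.0166]
eef_rot: [-180.0, 0.0, -102.5]
contact_force: [-0.3, 1.0, -2.1]
gripper_width: 0.0236
gripper_force: 15.0
```

drive_tool(increments=[[[-1, 0, 0, 0.01, 0], [-1, 0, 0, 0.01, 0], [0, 0, 0, 0.01, 0], [0.5, 0, 0, 0.01, 0], [0.5, 0, 0, 0.01, 0]]])

```text
time_s: 28.6
tcp_pos: [0.4304, -0.2122, 0.0152]
eef_rot: [-180.0, -0.0, -102.5]
contact_force: [0.1, -0.7, 0.4]
gripper_width: 0.048
gripper_force: 0.0
```

drive_tool(increments=[[[1, 0, 0, 0, 0], [1, 0, 0, 0, 0], [1, 0, 0, -0.4, 0], [1, 0, 0, -0.9, 0], [1, 0, 0, -1, 0]]])

```text
time_s: 29.22
tcp_pos: [0.4326, -0.2125, 0.1392]
eef_rot: [-179.6, 0.0, -102.5]
contact_force: [0.7, 0.5, -0.1]
gripper_width: 0.0868
gripper_force: 0.0
```

drive_tool(increments=[[[1, 1, 0, -0.5, 0], [1, 1, 0, -0.5, 0], [1, 1, 0, -0.5, 0], [1, 1, 0, -0.5, 0]]])

```text
time_s: 29.72
tcp_pos: [0.4038, -0.3294, 0.1945]
eef_rot: [180.0, 0.0, -102.6]
contact_force: [0.1, 0.7, -1.5]
gripper_width: 0.0877
gripper_force: 0.0
```

Run:
```python
from h import *
st()
im=capture("top")[:,:,::-1]; b=capture("side")[:,:,::-1]
c=cv2.resize(im[140:270,195:330],None,fx=3,fy=3,interpolation=cv2.INTER_CUBIC)
d=cv2.resize(b[152-25:152+105,205:335],None,fx=3,fy=3,interpolation=cv2.INTER_CUBIC)
cv2.imwrite("pics/c4.png",np.hstack([c,d]))
```

```text
{'time_s': np.float64(29.725), 'tcp_pos': array([ 0.4038, -0.3294,  0.1945]), 'eef_rot': array([ 1.799578e+02,  3.180000e-02, -1.026065e+02]), 'contact_force': array([ 0.0816,  0.6591, -1.5189]), 'gripper_width': np.float64(0.0877), 'gripper_force': np.float64(0.0)}
```

View pics/c4.png

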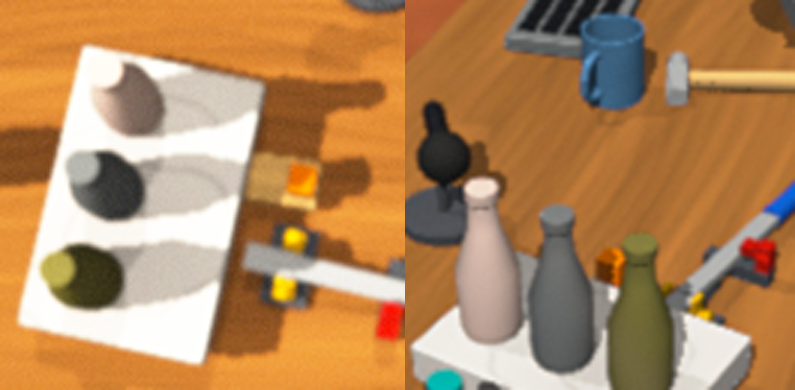

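The last view shows the slab lying on the shim, which sits about 40 mm in. The bar's toe is clear of the edge at (245,258), all three bottles are standing, and the bystanders haven't moved. I'm handing in the job.

```bash
python3 -c "
from plant import job
print(job.close_job())"
```

```text
the job is handed in; nothing more can be done
None
```

I've handed the job in, but no verdict came back. By the last pictures and force readings, the slab lies on the shim (nose about 40 mm in) and looks level, the bar lies clear of the slab, the bottles are standing and everything else in view looks undisturbed.

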